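# Point out the lost rosette and its replacement

### The job

For the colleague who will repair it, point at the bare spot where the picture frame has lost its corner rosette: centre the fingertips about 3 cm straight above it and keep still there for two seconds. Then point in the same way at the one plaster spare on the drying board that matches the frame's remaining rosettes in shape and size, for two seconds, and finish still pointing at it. Touch and move nothing, and travel high between the two so that you never dip down over any other rosette or spare.

Things in the scene. Friction and masses are not known exactly. Their poses are not given: they have to be found in the camera images.
- frame: gilded picture frame lying flat on the bench, fixed, 184 x 224 mm outside, bars 16 mm high (a bead on them reaches 20.5 mm), opening 102 x 142 mm, with a 46 mm square corner block, 22 mm high, at each corner. Origin at its centre on the bench; z up, x along the short sides. The block centres lie at x = +-69, y = +-89 mm. It may lie on the left or on the right
- bare_spot (a point): the corner block that has lost its rosette: a flat 34 mm round patch of bare pale wood with a scrap of old filler, on any one of the four corners. The point is the patch's centre, 23 mm above the bench; z up
- board: dark wooden drying board, fixed, 170 x 220 x 8 mm, on the other side from the frame; carries the four white plaster spares in a rough 2 x 2 pattern, about 90 x 110 mm apart, any one in any place. Origin at its centre on the bench, z up
- spare_rosette_top (a point): centre of the top of the spare rosette that matches those on the frame: round, eight petals round a central boss, 41 mm across, 10 mm high (top 18 mm above the bench); z up
- spare_rosette: the same matching spare, loose; origin at the centre of its underside, z up
- spare_small: loose plaster spare on the board, a small eight-petalled rosette, only 25 mm across and 6 mm high: the wrong size; origin at the centre of its underside
- spare_small_top (a point): centre of the top of that spare, z up
- spare_square: loose plaster spare on the board, a square stepped ornament, 36 mm wide, 10 mm high; origin at the centre of its underside
- spare_square_top (a point): centre of the top of that spare, z up
- spare_leaf: loose plaster spare on the board, a long lozenge-shaped leaf, 56 x 26 mm, 9 mm high, long along its x; origin at the centre of its underside
- spare_leaf_top (a point): centre of the top of that spare, z up
- rosette_a_top (a point): top centre of one of the three gilded rosettes still fixed on the frame's corners (round, eight petals, 41 mm across, 10 mm high, top 32 mm above the bench); z up
- rosette_b_top (a point): top centre of one of the three gilded rosettes still fixed on the frame's corners (round, eight petals, 41 mm across, 10 mm high, top 32 mm above the bench); z up
- rosette_c_top (a point): top centre of one of the three gilded rosettes still fixed on the frame's corners (round, eight petals, 41 mm across, 10 mm high, top 32 mm above the bench); z up
- modelling_stick: bystander: flat wooden modelling stick, loose, about 145 x 18 x 6 mm, lying on the board between the rows of spares
- glue_jar: bystander: small glass jar with a white cap, loose, 42 mm across, 55 mm high, standing in the frame's opening
- brush: bystander: loose flat brush lying on the bench, front right
- mallet: bystander: loose wooden hammer with a dark head, its longest side about 300 mm, lying on the bench, front left
There are look-alikes about, which are no part of the job. What is shaped like the spare_rosette but pink is not meant.

How it is judged:
By the outcome, as a careful person would: the job done as asked, in the order asked, and still so for the second after the job is handed in, with the robot touching nothing.
It also fails if it takes over 42 s, if anything falls off the work surface, if the arm or the gripper's body presses on something with over 40 N, if the wrist force passes 120 N, or if a joint passes its speed limit or range.

### The arm

A 6-joint arm with a two-finger parallel gripper is mounted at the origin on the work surface. World frame = base frame: x ahead of the robot, y to its left, z up, the work surface at z = 0. Lengths are in m, angles in rad, forces in N, time in s.
With the tool pointing down it reaches from about 0.15 to 0.775 m from the base axis. Payload 6.1 kg.
Tool frame: the origin (TCP) lies at the very end of the fingers, on their centre line; the grasp point (between the pads) lies robot.tcp_to_grasp behind it (robot.tcp_to_grasp is the distance from the TCP to the grasp point, in m); z points along the fingers, y is the direction in which the jaws open and shut (so a half turn about z gives the same grasp; the last joint's range is limited). The gripper opens to 85 mm and grips with 20 to 120 N. Pads are 22 mm wide; open, the fingers measure 114 mm over their backs; the gripper's body (76 mm by 85 mm) begins 54 mm behind the grasp point. The pads swing forward as they close: fully open they stand 13 mm farther back than shut.
Start: joints at [-1.274, 0.126, -0.04, 1.405, 0, 1.571], TCP at [0.154, -0.502, 0.231] pointing down, gripper open.
Joint ranges: [-2.72, 2.72], [-0.95, 1.95], [-1.27, 1.35], [-1.78, 2.02], [-1.46, 1.47], [-3.14, 3.14]. Speed limits (rad/s): [2.39, 2.39, 3.01, 3.14, 3.14, 3.14].

### API

Orientations are given as a unit quaternion [w, x, y, z].
In Python, from plant import robot gives the robot as it stands. The module is installed in compiled form; this text tells all that it offers.
- The arm moves only by the shell command python3 -m creep 'ROWS' [FORCE]. ROWS is JSON, a list of rows, each an object with "hand": the finger opening in m, from 0 to 0.0854; "linear": the shift along the tool's x, y, z in m, a list of three; "dr": the turn, a rotation vector about the tool's x, y, z in degrees, a list of three. A call has 1 to 12 rows; each row shifts and turns the commanded pose from where the row before left it, along the tool's axes as they then stand; what a row does not reach is not made up. A row lasts 1/10 s, in which the tool goes at most 50 mm and 8.59 degrees, less where a joint would pass 70% of its speed; a pose out of reach is approached as far as the arm can. A call is refused whole if a number of a shift passes 0.05 or a number of a turn 8.59, either way. A call with a gripper value outside its range is refused whole. The fingers move at their own pace and stop on an object; FORCE is the grip in N (left out, the last holds). Time passes only in rows, so rows that do not move let the fingers close. It gives the time, the measured TCP pose, the force and the opening at its end, in the units of the state.
- robot.state(): the state, without advancing time (a new reading comes with each control period).
- robot.capture(name): name is "scene" or "top"; returns a dict with "frame" (420x560x3 uint8, red, green, blue), "depth" (420x560 float32, m along the optical axis (not along the pixel's ray), 0 where there is no reading), "mtx" (3x3 intrinsics, pixels), "extrinsics" (4x4, takes a point from world to camera coordinates). Camera axes: x right, y down, z forward; pixel columns grow to the right and rows downward; lengths in m; the calibration is good to about 2 mm. A picture is of the moment at which its call begins.
- robot.job_done(): hands the job in, once; it reports no verdict.
The state is a dict: "t": time; "qpos": joint angles; "joint_vel": joint speeds; "joint_torque": joint torques, N m; "position": TCP position; "eef_rot": TCP orientation; "contact_force": force on the tool from outside, world axes, zero at the start; "torque": the same for the moment, N m; "grip_width": finger opening in m.
Only numpy, scipy, OpenCV 4.12 (cv2) and the standard library are available. Lean on these libraries where they do the work, as an engineer would, in place of code of your own. Each camera call takes 0.05 s, during which the arm holds its last target.

## Working session

There is one attempt and no reset: what is moved stays moved. The work goes in short steps, Python scripts to look and compute and a shell command to move; the robot and the scene stay as the last step left them, time stands still between calls to the robot, and variables do not carry over. Pictures are saved under pics/ and viewed, and the job is handed in when it is done.

```bash
mkdir -p pics
python3 - <<'E'
from plant import robot
import cv2, numpy as np, pickle
s=robot.state(); print({k:np.round(v,3).tolist() for k,v in s.items()}, robot.tcp_to_grasp)
for n in("top","scene"):
    c=robot.capture(n); pickle.dump(c,open(n+".pkl","wb"))
    cv2.imwrite(f"pics/{n}0.png",c["frame"][:,:,::-1]); print(np.round(c["mtx"],1),np.round(c["extrinsics"],3))
E
```

```text
{'t': 0.0, 'qpos': [-1.274, 0.126, -0.041, 1.405, -0.0, 1.571], 'joint_vel': [0.001, -0.0, 0.001, 0.0, -0.001, 0.0], 'joint_torque': [-0.001, -43.592, 35.292, 0.017, 0.0, 0.0], 'position': [0.153, -0.502, 0.231], 'eef_rot': [-0.001, 0.989, 0.148, -0.0], 'contact_force': [-0.1, 0.022, -0.265], 'torque': [-0.023, -0.009, -0.015], 'grip_width': 0.085} 0.0187
[[466.3   0.  290.7]
 [  0.  466.3 205.7]
 [  0.    0.    1. ]] [[-0.023 -1.    -0.012  0.008]
 [-0.988  0.024 -0.152  0.518]
 [ 0.153  0.008 -0.988  1.066]
 [ 0.     0.     0.     1.   ]]
[[485.    0.  269.2]
 [  0.  485.  211.3]
 [  0.    0.    1. ]] [[-0.412  0.911 -0.011  0.198]
 [ 0.619  0.271 -0.737 -0.28 ]
 [-0.669 -0.311 -0.676  1.737]
 [ 0.     0.     0.     1.   ]]
```

View pics/top0.png

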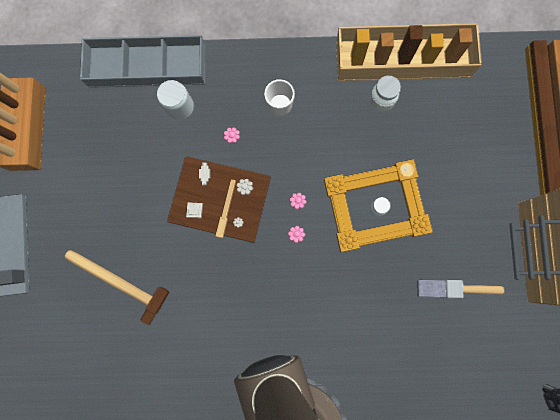

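View pics/scene0.png

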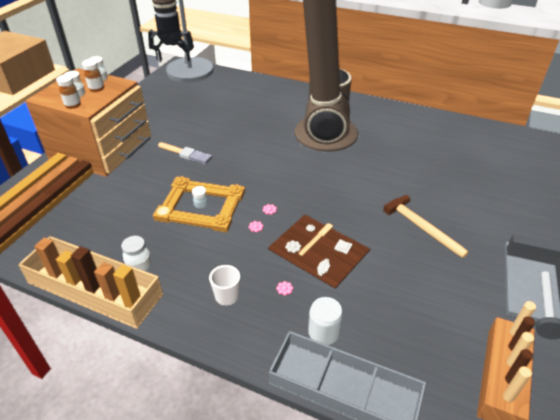

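The top view shows the frame on the right with its bare pale corner near (406,170). The board is on the left, with the white eight-petal candidates at (246,187), which is large, and (238,223), which is small. The scene view agrees with this. Next I'll measure the positions.

```bash
cat > h.py <<'E'
import numpy as np
def ray(c,u,v,z):
    K,T=c["mtx"],c["extrinsics"]; R,t=T[:3,:3],T[:3,3]
    o=-R.T@t; d=R.T@np.linalg.inv(K)@np.array([u,v,1.]); return o+d*(z-o[2])/d[2]
def proj(c,p):
    T=c["extrinsics"]; q=c["mtx"]@(T[:3,:3]@np.array(p)+T[:3,3]); return q[:2]/q[2]
E
python3 - <<'E'
import pickle,cv2,numpy as np
from h import *
for n,boxes in (("top",{"bare":(392,156,422,184,.023),"ros":(234,174,260,200,.014),"small":(230,215,247,231,.012),"sq":(182,198,206,222,.014),"leaf":(194,158,216,190,.014)}),
                ("scene",{"ros":(282,236,303,256,.014),"small":(303,222,318,234,.012),"bare":(150,198,178,226,.023)})):
    c=pickle.load(open(n+".pkl","rb")); f=c["frame"]
    hsv=cv2.cvtColor(f,cv2.COLOR_RGB2HSV)
    for k,(a,b,e,g,z) in boxes.items():
        h=hsv[b:g,a:e]
        m=((h[...,1]<(130 if k=="bare" else 70))&(h[...,2]>130)).astype(np.uint8)
        N,L,st,ce=cv2.connectedComponentsWithStats(m)
        if N<2: print(n,k,"none");continue
        i=1+np.argmax(st[1:,4]); u,v=ce[i]+[a,b]
        mm=(L==i).astype(np.uint8); ct=max(cv2.findContours(mm,0,2)[0],key=len)
        (cx,cy),r=cv2.minEnclosingCircle(ct)
        print(n,k,st[i],(round(u,1),round(v,1)),"circ",round(cx+a,1),round(cy+b,1),round(r,1),ray(c,u,v,z).round(4))
c=pickle.load(open("top.pkl","rb"));f=c["frame"][:,:,::-1]
A=cv2.resize(f[145:265,310:450],None,fx=5,fy=5,interpolation=2);cv2.imwrite("pics/zf.png",A)
A=cv2.resize(f[145:255,160:320],None,fx=5,fy=5,interpolation=2);cv2.imwrite("pics/zb.png",A)
c=pickle.load(open("scene.pkl","rb"));f=c["frame"][:,:,::-1]
A=cv2.resize(f[165:295,140:380],None,fx=3.3,fy=3.3,interpolation=2);cv2.imwrite("pics/zs.png",A)
E
```

```text
top bare [  8   7  14  14 149] (np.float64(406.5), np.float64(169.5)) circ 406.5 169.5 7.1 [ 0.6028 -0.2868  0.023 ]
top ros [  3   5  16  16 191] (np.float64(244.4), np.float64(186.1)) circ 244.3 186.1 8.3 [0.5735 0.1087 0.014 ]
top small [ 3  2 11 10 73] (np.float64(237.9), np.float64(221.8)) circ 238.0 221.9 5.0 [0.4861 0.1252 0.012 ]
top sq [  4   4  17  16 225] (np.float64(194.0), np.float64(209.5)) circ 194.0 209.5 10.3 [0.5186 0.2316 0.014 ]
top leaf [  5   4  11  23 187] (np.float64(204.1), np.float64(173.0)) circ 203.5 173.0 11.1 [0.6087 0.2074 0.014 ]
scene ros [  3   4  16  13 149] (np.float64(292.7), np.float64(246.2)) circ 292.5 246.0 7.6 [0.5723 0.111  0.014 ]
scene small [ 3  2  9  8 53] (np.float64(309.9), np.float64(227.7)) circ 310.0 227.5 4.3 [0.485  0.1275 0.012 ]
scene bare [  2   0  17  21 117] (np.float64(161.2), np.float64(209.7)) circ 159.0 208.0 11.7 [ 0.5996 -0.291   0.023 ]
```

View pics/zf.png

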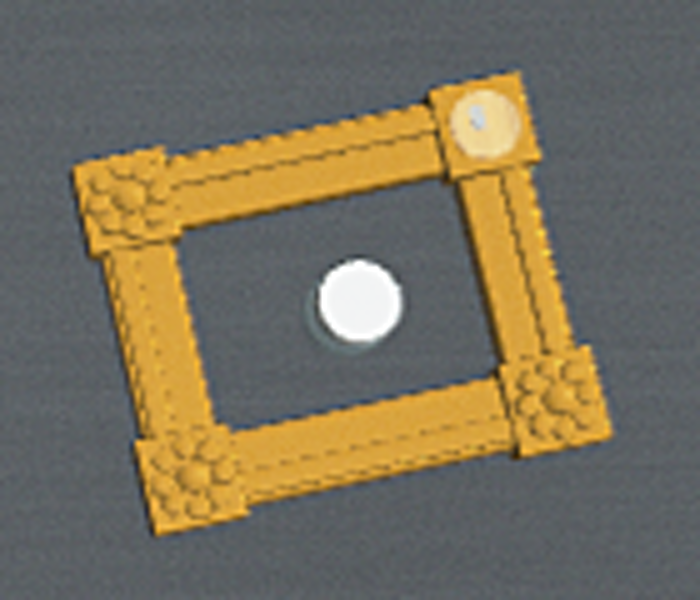

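View pics/zb.png

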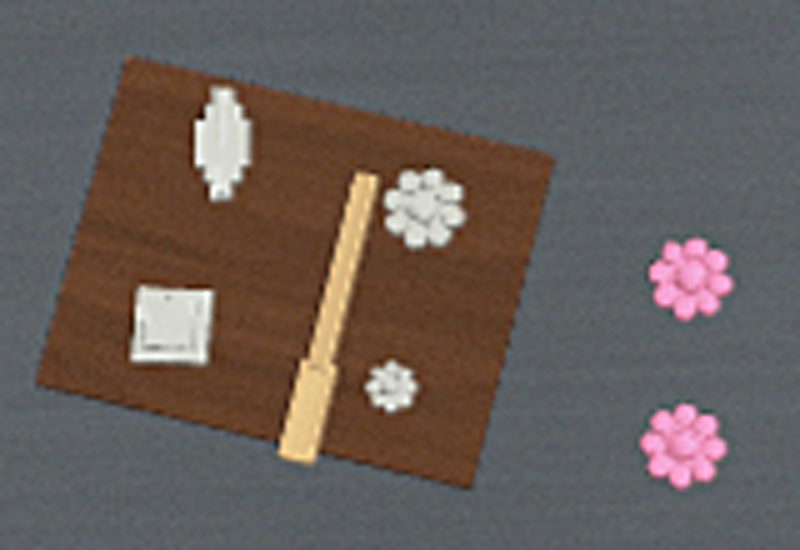

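View pics/zs.png

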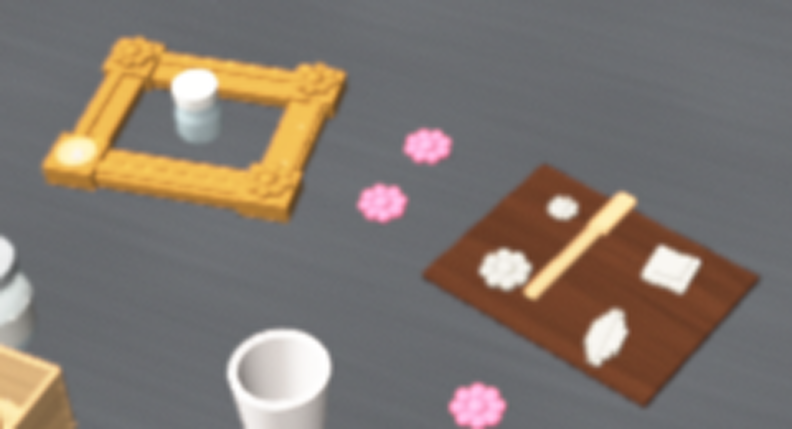

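The zoomed crops confirm both targets. The only corner without petals is the far right one, at (406.5,169.5), with a pale patch. The full-size white rosette is at (244.7,186.3). Next I'll compare the two views and work out the moves.

```bash
cat >> h.py <<'E'
from scipy.spatial.transform import Rotation as Ro
def rot(s): w,x,y,z=s["eef_rot"]; return Ro.from_quat([x,y,z,w])
def delta(s,p): return rot(s).inv().apply(np.array(p)-s["position"])
E
python3 - <<'E'
import pickle,cv2
from h import *
from plant import robot
t=pickle.load(open("top.pkl","rb"));c=pickle.load(open("scene.pkl","rb"))
hsv=cv2.cvtColor(c["frame"],cv2.COLOR_RGB2HSV)
print(hsv[205:218,152:172,1])
print("bare",ray(t,406.6,169.5,.023),ray(c,162.6,210.7,.023))
print("ros",ray(t,244.7,186.2,.015),ray(c,292.8,246.2,.014))
# frame block corners -> opposite block centres check
for n,u,v in(("far-left",129/5+309.6,203/5+144.6),("nr-left",193/5+309.6,477/5+144.6),("nr-right",553/5+309.6,400/5+144.6)): print(n,ray(t,u,v,.030))
s=robot.state();print(rot(s).as_matrix().round(3))
for p in([.602,-.288,.2],[.602,-.288,.053]):print(delta(s,p).round(4))
E
```

```text
[[ 16  16  14  14   9  25  87 125 130 130 146 156 160 165 171 172 169 166
  164 165]
 [ 16  16  16  14   4  68 131 152 149 141 134 129 131 134 144 156 163 163
  163 167]
 [ 16  13  16   2  42 109 143 136 119 103  93  84  83  87  96 116 141 155
  161 166]
 [ 13  11   9  25  92 133 125 100  80  69  61  57  58  60  65  78 111 148
  164 168]
 [ 13  13   7  67 125 127 100  78  63  56  50  45  49  52  56  64  89 139
  164 174]
 [ 14   9  32 106 136 113  81  65  58  51  37  28  34  49  55  63  88 135
  165 176]
 [ 11  11  79 135 139 105  74  61  55  43  26  17  24  48  59  70  99 141
  171 177]
 [  0  56 123 154 145 107  73  61  53  41  25  21  29  53  68  90 125 159
  177 178]
 [ 29 103 151 162 155 125  89  71  59  53  46  45  55  73  93 122 153 171
  177 175]
 [ 61 129 160 165 163 149 127 102  86  80  78  82  95 115 137 154 168 173
  171 168]
 [ 75 142 168 170 170 167 159 149 138 134 134 138 145 153 161 166 173 173
  166 165]
 [ 59 131 168 178 177 178 175 172 169 166 167 167 167 167 168 173 178 176
  171 170]
 [ 43 112 162 178 179 177 178 178 178 177 178 176 175 173 174 178 180 177
  175 174]]
bare [ 0.60272616 -0.28705661  0.023     ] [ 0.60160247 -0.28494779  0.023     ]
ros [0.57290672 0.10775258 0.015     ] [0.5723814  0.11126675 0.014     ]
far-left [ 0.56686635 -0.1122704   0.03      ]
nr-left [ 0.43434715 -0.13752937  0.03      ]
nr-right [ 0.46678059 -0.30934833  0.03      ]
[[ 0.956  0.292 -0.   ]
 [ 0.292 -0.956  0.001]
 [ 0.    -0.001 -1.   ]]
[ 0.4914 -0.0731  0.0307]
[ 0.4914 -0.0729  0.1777]
```

```bash
python3 -m creep '[{"hand":0,"linear":[0.045,-0.007,0],"dr":[0,0,0]},{"hand":0,"linear":[0.045,-0.007,0],"dr":[0,0,0]},{"hand":0,"linear":[0.045,-0.007,0],"dr":[0,0,0]},{"hand":0,"linear":[0.045,-0.007,0],"dr":[0,0,0]},{"hand":0,"linear":[0.045,-0.007,0],"dr":[0,0,0]},{"hand":0,"linear":[0.045,-0.007,0],"dr":[0,0,0]},{"hand":0,"linear":[0.045,-0.007,0],"dr":[0,0,0]},{"hand":0,"linear":[0.045,-0.007,0],"dr":[0,0,0]},{"hand":0,"linear":[0.045,-0.007,0],"dr":[0,0,0]},{"hand":0,"linear":[0.045,-0.007,0],"dr":[0,0,0]},{"hand":0,"linear":[0.02,0,0],"dr":[0,0,0]},{"hand":0,"linear":[0,0,0],"dr":[0,0,0]}]'
python3 - <<'E'
from h import *
from plant import robot
s=robot.state();print(s["t"],s["position"],s["grip_width"],s["qpos"].round(2) if hasattr(s["qpos"],"round") else s["qpos"],delta(s,[.602,-.286,.053]).round(4))
E
```

```text
t: 1.3
position: [0.5848, -0.2959, 0.2294]
eef_rot: [-0.001, 0.989, 0.15, -0.001]
contact_force: [-0.3, -0.6, -0.9]
grip_width: 0.0001
1.3 [ 0.58479357 -0.29590107  0.22942946] 0.00010775925926899436 [-0.47  0.38  0.29  1.48  0.    2.37] [ 0.0196 -0.0041  0.1764]
```

```bash
python3 -m creep '[{"hand":0,"linear":[0.0196,-0.0041,0.02],"dr":[0,0,0]},{"hand":0,"linear":[0,0,0.03],"dr":[0,0,0]},{"hand":0,"linear":[0,0,0.03],"dr":[0,0,0]},{"hand":0,"linear":[0,0,0.03],"dr":[0,0,0]},{"hand":0,"linear":[0,0,0.02],"dr":[0,0,0]},{"hand":0,"linear":[0,0,0],"dr":[0,0,0]},{"hand":0,"linear":[0,0,0],"dr":[0,0,0]}]'
python3 - <<'E'
from h import *
from plant import robot
import cv2
s=robot.state();print(s["t"],s["position"],delta(s,[.602,-.286,.053]).round(4))
for n in("top","scene"):
    c=robot.capture(n); p=proj(c,s["position"]); u,v=p.astype(int); print(n,p, proj(c,[.602,-.286,.023]))
    cv2.imwrite(f"pics/{n}1.png",cv2.resize(c["frame"][max(0,v-50):v+60,max(0,u-70):u+70,::-1],None,fx=5,fy=5,interpolation=2))
E
```

```text
t: 2.0
position: [0.5993, -0.2884, 0.1016]
eef_rot: [-0.0, 0.989, 0.147, -0.0]
contact_force: [0.4, -0.8, 0.7]
grip_width: 0.0
2.0 [ 0.59932891 -0.28836242  0.10160194] [ 0.0033 -0.0015  0.0486]
top [415.39477807 162.98871239] [406.18237305 169.80272068]
scene [157.54666741 189.12912278] [162.21785183 210.68645669]
```

View pics/scene1.png

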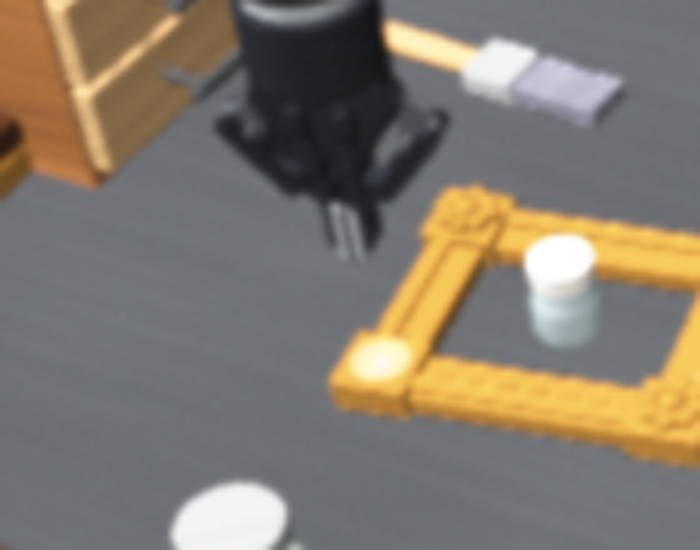

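The crop shows the closed fingertip at (157.5,190), which matches the projected TCP at (157.5,189). The bare patch is directly below it in the scene, so I can go down.

```bash
python3 -m creep '[{"hand":0,"linear":[0.003,-0.0015,0.016],"dr":[0,0,0]},{"hand":0,"linear":[0,0,0.016],"dr":[0,0,0]},{"hand":0,"linear":[0,0,0.0165],"dr":[0,0,0]},{"hand":0,"linear":[0,0,0],"dr":[0,0,0]},{"hand":0,"linear":[0,0,0],"dr":[0,0,0]},{"hand":0,"linear":[0,0,0],"dr":[0,0,0]}]'
python3 - <<'E'
from h import *
from plant import robot
import cv2
s=robot.state();print(s["t"],s["position"],delta(s,[.602,-.286,.053]).round(4))
for n in("top","scene"):
    c=robot.capture(n); p=proj(c,s["position"]); print(n,p, proj(c,[.602,-.286,.023])); u,v=p.astype(int)
    cv2.imwrite(f"pics/{n}2.png",cv2.resize(c["frame"][v-50:v+60,u-70:u+70,::-1],None,fx=5,fy=5,interpolation=2))
E
```

```text
t: 2.7
position: [0.6034, -0.2862, 0.0547]
eef_rot: [0.001, 0.989, 0.148, 0.001]
contact_force: [0.2, 0.8, 0.6]
grip_width: -0.0001
2.7 [ 0.60335269 -0.28618202  0.05466875] [-0.0012 -0.0006  0.0017]
top [409.34685722 166.17880689] [406.18237305 169.80272068]
scene [160.12529038 202.7770708 ] [162.21785183 210.68645669]
```

View pics/scene2.png

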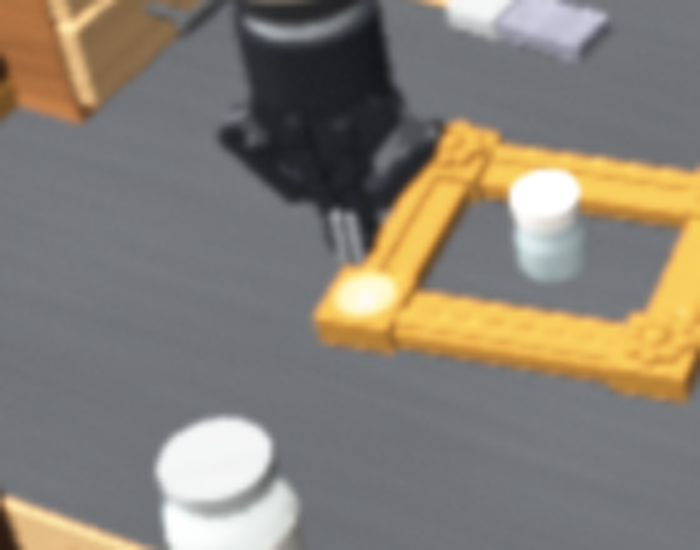

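The fingertip is at (350,258) in the crop, which is 30 mm above the patch centre at (366,295). That agrees with the projection and is within about 1 mm. I'll hold for 2.4 s, plus the time already spent here.

```bash
python3 -m creep '[{"hand":0,"linear":[0,0,0],"dr":[0,0,0]},{"hand":0,"linear":[0,0,0],"dr":[0,0,0]},{"hand":0,"linear":[0,0,0],"dr":[0,0,0]},{"hand":0,"linear":[0,0,0],"dr":[0,0,0]},{"hand":0,"linear":[0,0,0],"dr":[0,0,0]},{"hand":0,"linear":[0,0,0],"dr":[0,0,0]},{"hand":0,"linear":[0,0,0],"dr":[0,0,0]},{"hand":0,"linear":[0,0,0],"dr":[0,0,0]},{"hand":0,"linear":[0,0,0],"dr":[0,0,0]},{"hand":0,"linear":[0,0,0],"dr":[0,0,0]},{"hand":0,"linear":[0,0,0],"dr":[0,0,0]},{"hand":0,"linear":[0,0,0],"dr":[0,0,0]}]'
python3 -m creep '[{"hand":0,"linear":[0,0,0],"dr":[0,0,0]},{"hand":0,"linear":[0,0,0],"dr":[0,0,0]},{"hand":0,"linear":[0,0,0],"dr":[0,0,0]},{"hand":0,"linear":[0,0,0],"dr":[0,0,0]},{"hand":0,"linear":[0,0,0],"dr":[0,0,0]},{"hand":0,"linear":[0,0,0],"dr":[0,0,0]},{"hand":0,"linear":[0,0,0],"dr":[0,0,0]},{"hand":0,"linear":[0,0,0],"dr":[0,0,0]},{"hand":0,"linear":[0,0,0],"dr":[0,0,0]},{"hand":0,"linear":[0,0,0],"dr":[0,0,0]},{"hand":0,"linear":[0,0,0],"dr":[0,0,0]},{"hand":0,"linear":[0,0,0],"dr":[0,0,0]}]'
python3 -m creep '[{"hand":0,"linear":[0,0,-0.03],"dr":[0,0,0]},{"hand":0,"linear":[0,0,-0.04],"dr":[0,0,0]},{"hand":0,"linear":[0,0,-0.04],"dr":[0,0,0]},{"hand":0,"linear":[0,0,-0.04],"dr":[0,0,0]},{"hand":0,"linear":[0,0,-0.03],"dr":[0,0,0]},{"hand":0,"linear":[0,0,0],"dr":[0,0,0]},{"hand":0,"linear":[0,0,0],"dr":[0,0,0]}]'
python3 - <<'E'
from h import *
from plant import robot
s=robot.state();print(s["t"],s["position"],np.round(s["qpos"],2),delta(s,[.573,.109,.22]).round(4))
E
```

```text
t: 4.0
position: [0.6025, -0.2857, 0.0528]
eef_rot: [-0.0, 0.989, 0.148, 0.0]
contact_force: [0.2, 0.8, 0.4]
grip_width: 0.0001
t: 5.2
position: [0.6025, -0.2857, 0.0528]
eef_rot: [-0.0, 0.989, 0.148, -0.0]
contact_force: [0.4, 0.2, -0.2]
grip_width: 0.0003
t: 5.9
position: [0.6029, -0.2858, 0.2333]
eef_rot: [0.0, 0.989, 0.148, 0.001]
contact_force: [-0.4, 0.6, -0.6]
grip_width: 0.0
5.9 [ 0.60287381 -0.28584306  0.23333246] [-0.44  0.41  0.33  1.49  0.    2.4 ] [ 0.0869 -0.3863  0.013 ]
```

```bash
python3 -m creep '[{"hand":0,"linear":[0.008,-0.036,0],"dr":[0,0,0]},{"hand":0,"linear":[0.008,-0.036,0],"dr":[0,0,0]},{"hand":0,"linear":[0.008,-0.036,0],"dr":[0,0,0]},{"hand":0,"linear":[0.008,-0.036,0],"dr":[0,0,0]},{"hand":0,"linear":[0.008,-0.036,0],"dr":[0,0,0]},{"hand":0,"linear":[0.008,-0.036,0],"dr":[0,0,0]},{"hand":0,"linear":[0.008,-0.036,0],"dr":[0,0,0]},{"hand":0,"linear":[0.008,-0.036,0],"dr":[0,0,0]},{"hand":0,"linear":[0.008,-0.036,0],"dr":[0,0,0]},{"hand":0,"linear":[0.008,-0.036,0],"dr":[0,0,0]},{"hand":0,"linear":[0.007,-0.026,0],"dr":[0,0,0]},{"hand":0,"linear":[0,0,0],"dr":[0,0,0]}]'
python3 -m creep '[{"hand":0,"linear":[0,0,0],"dr":[0,0,0]},{"hand":0,"linear":[0,0,0],"dr":[0,0,0]}]'
python3 - <<'E'
from h import *
from plant import robot
s=robot.state();print(s["t"],s["position"],np.round(s["qpos"],2),delta(s,[.573,.109,.048]).round(4))
E
```

```text
t: 7.1
position: [0.5717, 0.1118, 0.2306]
eef_rot: [-0.0, 0.989, 0.15, -0.002]
contact_force: [1.0, 0.3, -0.6]
grip_width: 0.0002
t: 7.3
position: [0.5725, 0.1081, 0.2318]
eef_rot: [0.0, 0.989, 0.148, -0.001]
contact_force: [-0.4, 0.2, 0.0]
grip_width: 0.0
7.3 [0.57245885 0.10808459 0.23175423] [ 0.19  0.24  0.1   1.43 -0.    3.03] [ 0.0011 -0.0007  0.1838]
```

```bash
python3 -m creep '[{"hand":0,"linear":[0.0008,-0.0007,0.03],"dr":[0,0,0]},{"hand":0,"linear":[0,0,0.04],"dr":[0,0,0]},{"hand":0,"linear":[0,0,0.04],"dr":[0,0,0]},{"hand":0,"linear":[0,0,0.03],"dr":[0,0,0]},{"hand":0,"linear":[0,0,0.02],"dr":[0,0,0]},{"hand":0,"linear":[0,0,0.015],"dr":[0,0,0]},{"hand":0,"linear":[0,0,0.008],"dr":[0,0,0]},{"hand":0,"linear":[0,0,0],"dr":[0,0,0]},{"hand":0,"linear":[0,0,0],"dr":[0,0,0]},{"hand":0,"linear":[0,0,0],"dr":[0,0,0]}]'
python3 - <<'E'
from h import *
from plant import robot
import cv2
s=robot.state();print(s["t"],s["position"],delta(s,[.573,.109,.048]).round(4))
for n in("top","scene"):
    c=robot.capture(n); p=proj(c,s["position"]); print(n,p, proj(c,[.573,.109,.018])); u,v=p.astype(int)
    cv2.imwrite(f"pics/{n}3.png",cv2.resize(c["frame"][v-50:v+60,u-70:u+70,::-1],None,fx=5,fy=5,interpolation=2))
E
```

```text
t: 8.3
position: [0.5741, 0.1097, 0.0509]
eef_rot: [-0.0, 0.989, 0.148, 0.001]
contact_force: [0.5, 0.1, 0.4]
grip_width: -0.0
8.3 [0.57410259 0.10965252 0.05091378] [-0.0013  0.0003  0.0029]
top [242.23490858 182.78552502] [244.05369965 185.93659067]
scene [292.29374316 236.85411996] [291.96666924 245.0843354 ]
```

View pics/scene3.png

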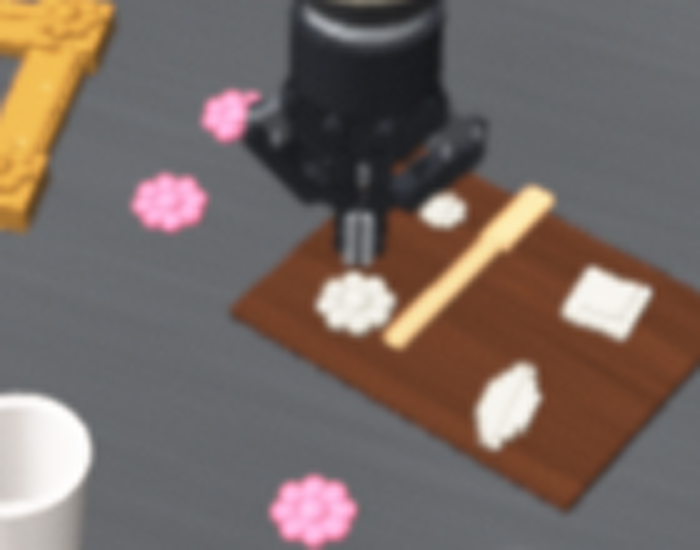

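View pics/top3.png

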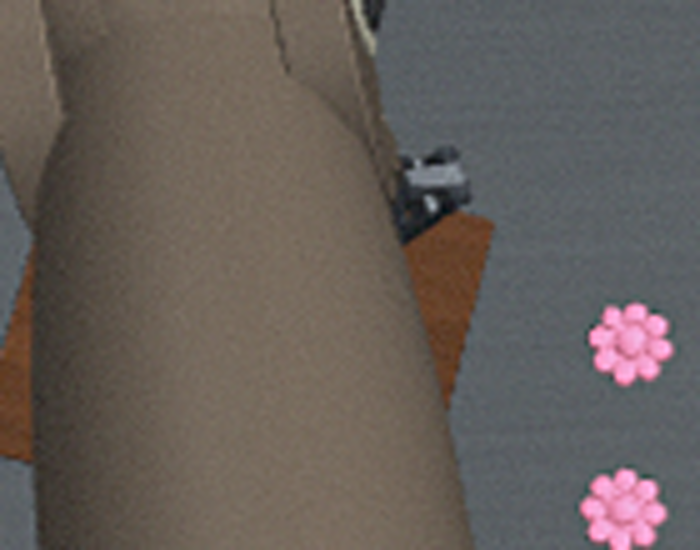

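The scene crop shows the tips at (358,265), right above the boss of the large white rosette at (355,302). The top view is blocked by the forearm. I'll hold here.

```bash
python3 -m creep '[{"hand":0,"linear":[0,0,0],"dr":[0,0,0]},{"hand":0,"linear":[0,0,0],"dr":[0,0,0]},{"hand":0,"linear":[0,0,0],"dr":[0,0,0]},{"hand":0,"linear":[0,0,0],"dr":[0,0,0]},{"hand":0,"linear":[0,0,0],"dr":[0,0,0]},{"hand":0,"linear":[0,0,0],"dr":[0,0,0]},{"hand":0,"linear":[0,0,0],"dr":[0,0,0]},{"hand":0,"linear":[0,0,0],"dr":[0,0,0]},{"hand":0,"linear":[0,0,0],"dr":[0,0,0]},{"hand":0,"linear":[0,0,0],"dr":[0,0,0]},{"hand":0,"linear":[0,0,0],"dr":[0,0,0]},{"hand":0,"linear":[0,0,0],"dr":[0,0,0]}]'
python3 -m creep '[{"hand":0,"linear":[0,0,0],"dr":[0,0,0]},{"hand":0,"linear":[0,0,0],"dr":[0,0,0]},{"hand":0,"linear":[0,0,0],"dr":[0,0,0]},{"hand":0,"linear":[0,0,0],"dr":[0,0,0]},{"hand":0,"linear":[0,0,0],"dr":[0,0,0]},{"hand":0,"linear":[0,0,0],"dr":[0,0,0]},{"hand":0,"linear":[0,0,0],"dr":[0,0,0]},{"hand":0,"linear":[0,0,0],"dr":[0,0,0]},{"hand":0,"linear":[0,0,0],"dr":[0,0,0]},{"hand":0,"linear":[0,0,0],"dr":[0,0,0]},{"hand":0,"linear":[0,0,0],"dr":[0,0,0]},{"hand":0,"linear":[0,0,0],"dr":[0,0,0]}]'
python3 -c '
from plant import robot
print(robot.state()["position"]); print(robot.job_done())'
```

```text
t: 9.6
position: [0.5734, 0.1098, 0.0498]
eef_rot: [-0.0, 0.989, 0.148, 0.0]
contact_force: [0.0, 0.1, -0.3]
grip_width: 0.0001
t: 10.8
position: [0.5734, 0.1098, 0.0498]
eef_rot: [-0.0, 0.989, 0.148, -0.0]
contact_force: [-0.5, 0.4, 0.1]
grip_width: 0.0001
[0.5733572  0.10980366 0.04978243]
the job is handed in; nothing more can be done
None
```

I pointed at both spots in the order asked and handed the job in at about 10.8 s, with the arm still pointing at the matching spare.

- **Bare spot:** with the fingers closed, I held still for over 2.4 s above the bare corner, the far right one. The tips were at (0.6025, -0.2857, 0.0528), about 30 mm above the patch.
- **Travel:** I rose straight up to z = 0.23, crossed at that height, and came straight down only over the spare.
- **Matching spare:** I held still for over 2.4 s above the large white eight-petal rosette. The tips were at (0.5734, 0.1098, 0.0498), about 32 mm above its top.

**Checks:** every force reading stayed at sensor noise, about 1 N or less, and nothing looked moved in the scene view. The two cameras agreed to about 2 mm on the bare spot and 3.5 mm on the spare, so I aimed between their readings. At the spare, the forearm blocked the top camera, so only the scene camera confirmed that last position.

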